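# Park the guard gate of a weld fixture on its hold-back post

## Robot

A 6-joint arm with a two-finger parallel gripper is mounted at the origin on the work surface. World frame = base frame: x ahead of the robot, y to its left, z up, the work surface at z = 0. Lengths are in m, angles in rad, forces in N, time in s.
With the tool pointing down it reaches from about 0.3 to 0.95 m from the base axis. Payload 3.1 kg.
Tool frame: the origin (TCP) lies midway between the tips of the shut fingers; the grasp point (between the pads) lies 19 mm behind it (arm.grip_point_offset is the distance from the TCP to the grasp point, in m); z points along the fingers, y is the line along which they close (so a half turn about z gives the same grasp; the last joint's range is limited). The gripper opens to 85 mm and grips with 20 to 120 N. Pads are 22 mm wide; open, the fingers measure 114 mm over their backs; the gripper's body (76 mm by 85 mm) begins 54 mm behind the grasp point. The pads swing forward as they close: fully open they stand 13 mm farther back than shut.
Start: joints at [-1.307, 0.308, 1.634, -0, 1.2, -0.07], TCP at [0.205, -0.591, 0.231] pointing down, gripper open.
Joint ranges: [-3.06, 3.06], [-0.79, 1.96], [0.05, 2.63], [-1.19, 4.34], [0.05, 2.64], [-2.94, 2.94]. Speed limits (rad/s): [2.79, 2.79, 3.14, 3.14, 3.14, 3.14].

## Interface

Orientations are given as a unit quaternion [w, x, y, z].
In Python, from workcell import telemetry, grab_frame, job_done, cut_out, landmark_of, arm gives the robot as it stands.
- The arm moves only by the tool carry_out, never from a script. Its argument "rows" is one flat list of numbers, 7 for each row, row after row: the turn, a rotation vector about the tool's x, y, z in degrees, then the shift along the tool's x, y, z in cm, then the finger opening in cm, from 0 to 8.54. In form: [wx, wy, wz, tx, ty, tz, grip, wx, wy, wz, tx, ty, tz, grip, ...]. A call has 1 to 10 rows; each row is the pose to reach, as a shift and turn from the pose commanded when the call began, along the tool's axes at that moment; what a row does not reach only later rows make up. A row lasts 1/10 s, in which the tool goes at most 50 mm and 8.59 degrees, less where a joint would pass 70% of its speed; a pose out of reach is approached as far as the arm can. A call with a gripper value outside its range is refused whole. The fingers move at their own pace and stop on an object; the grip force is fixed at half the most. Time passes only in rows, so rows that repeat a pose let the fingers close. It gives the time, the measured TCP pose, the force, the opening and the grip force at its end, in the units of the state.
- telemetry.get_obs(): the state, without advancing time (a new reading comes with each control period).
- grab_frame(name): name is "side" or "top"; returns a dict with "pixels" (400x640x3 uint8, red, green, blue), "vfov" (degrees; the focal length in pixels is half the picture's height over the tangent of half this angle, whatever the lens; pixels are square), "cx", "cy" (the principal point, pixels), "k1" (the pictures are not rectified: a ray, as slopes to the right and down, at radius r is drawn at 1 + k1 r^2 times it, then the intrinsics apply), "origin" and "orientation" of the camera in the world. Camera axes: x right, y down, z forward; pixel columns grow to the right and rows downward; lengths in m; the calibration is good to about 2 mm. A picture is of the moment at which its call begins. There is no depth.
- job_done(): hands the job in; it is judged then, once.
Trained networks look in a picture, given as the dict that the camera call returned (one of the last four; its "shot" number tells which), for a name from the list of things; names that differ only in an ending like _2 or _b are one class to them, and where a whole thing is asked for, a point or a joint stands for the part that bears it (a point fixed in the world has none). Each returns a list of dicts, best first, with "conf" (0 to 1); they miss things now and then, are a little off and sometimes report something else, mostly with a low value. They report only what shows in the picture. A call takes as long as a camera call. They do not tell look-alikes from the thing itself.
- cut_out(picture, name): "region" (400x640 bool, what is visible of it).
- landmark_of(picture, name): "centre" ([x, y, z] in m, in the coordinates of the camera as it stood for that picture, good to about 4 mm: a listed point, or the origin of a listed thing).
The state is a dict: "time_s": time; "joint_pos": joint angles; "dq": joint speeds; "joint_torque": joint torques, N m; "tcp_pos": TCP position; "eef_rot": TCP orientation; "force": force on the tool from outside, world axes, zero at the start; "torque": the same for the moment, N m; "grip_width": finger opening in m; "gripper_force": force on a finger pad.
Only numpy, scipy, OpenCV 4.12 (cv2) and the standard library are available. Lean on these libraries where they do the work, as an engineer would, in place of code of your own. Each camera call takes 0.05 s, during which the arm holds its last target. There are 200 camera calls.

## Task

Lift the red-handled latch bar of the yellow guard gate out of its catch, swing the gate round towards the blue hold-back post, and ease it against the spring buffer there just far enough that the bar drops down behind the post's tooth and the gate stays parked, with the bar fully down. Push gently: the hold-back post must never feel more than about 20 N. Leave the loose things on the bench where they are.

Things in the scene. Friction and masses are not known exactly. Their poses are not given: they have to be found in the camera images.
- hinge (a point): point on the gate's vertical hinge axis, 180 mm above the bench. The yellow gate is a frame of 25 mm square tube, 45 to 165 mm above the bench, reaching from the 30 mm square, 170 mm tall blue hinge post out to 218 mm from the axis
- pivot (a point): the level pin on top of the gate about which the latch bar lifts, 50 mm from the hinge axis, 180 mm up. It turns with the gate; the pin lies across the gate, so the bar lifts in the gate's own upright plane
- handle (a point): centre of the bar's upright red handle, a cylinder 24 mm in diameter, 48 mm tall, rigidly fixed to the bar and tilting with it. Bar down: 195 mm from the hinge axis, 222 mm above the bench (145 mm out from the pivot, 42 mm above it), top 246, underside 198, bar's upper edge 188 mm above the bench
- bar_end (a point): point on the latch bar's centre line 200 mm from the pivot (250 mm from the hinge axis), where the bar crosses a catch. The bar is a steel flat 10 mm thick, 16 mm high, ending 15 mm further out; it weighs 0.2 to 0.5 kg
- gate (a joint): gate angle about the hinge, rad: 0 closed (latched in the notch of the bay's post), growing counter-clockwise seen from above as it opens towards the hold-back post, about 0.85 to 1.25 rad away. Light hinge friction (under 1 N at the handle); it stays where it is left
- bar (a joint): latch bar angle, rad: 0 fully down (level, resting on the gate, also when latched), growing as it is lifted, stop at 0.6; it falls by its own weight. The catch teeth stand 18 mm above the bar's lower edge: it clears them above about 0.1 rad (15 mm up at the handle), with room to spare at 0.18
- keeper: free-standing blue hold-back post, 30 mm square on a 90 mm foot, 250 mm from the hinge axis. Its origin lies on the hinge axis at bench level; x points level from there to the post, y is the opening direction of the gate at the post. It carries the catch: a red tooth, 10 mm wide along y, 30 mm along x, top 190 mm above the bench, and beyond it a spring buffer
- keeper_top (a point): nominal place of the latched bar's lower edge over the hold-back post, 250 mm from the hinge axis, 172 mm up, 5 mm beyond the tooth. The catch (tooth and buffer together) is bolted in curved slots and really sits up to 22 mm to either side of nominal, along the arc about the hinge axis, so the place to drop the bar must be felt, by the push of the buffer
- buffer_face (a point): nominal place of the rubber face that the gate's end tube meets, 205 mm from the hinge axis, 130 mm up; shifted like the catch. Touched some 4 mm before the bar clears the tooth, it yields 2 N per mm: the bar clears from about 8 N of push at the handle; 12 to 15 N is good, over 20 too much. Hold the push while the bar goes down; after release the spring holds the bar against the tooth
- round: bystander: upright steel round bar, 40 mm diameter, 50 mm tall
- offcut: bystander: light grey square-tube offcut, 60 x 30 x 30 mm, lying under the gate's swing
- flap_disc: bystander: reddish flap disc, 115 mm in diameter, 14 mm thick, lying flat
There are look-alikes about, which are no part of the job. Leave any brown or purple look-alike of the keeper alone.

How it is judged:
By the outcome, as a careful person would: the job done as asked, in the order asked, and still so for the second after the job is handed in, with the robot touching nothing.
It also fails if it takes over 70 s, if anything falls off the work surface, if the arm or the gripper's body presses on something with over 40 N, if the wrist force passes 120 N, or if a joint passes its speed limit or range.

## Working session

There is one attempt and no reset: what is moved stays moved. The work goes in short steps, Python scripts to look and compute and a tool call to move; the robot and the scene stay as the last step left them, time stands still between calls to the robot, and variables do not carry over. Pictures are saved under pics/ and viewed, at most 10 in all, crops included, and the job is handed in when it is done.

Besides the shell and the picture viewer there is one more tool, called after "Request:" as a command line: name --argument value ..., lists and objects as JSON in quotes. carry_out: Moves the arm, as the interface text tells. Its arguments: {"type":"object","properties":{"rows":{"type":"array"}},"required":["rows"]}

```bash
mkdir -p pics
cat > h.py <<'E'
import numpy as np, cv2
from scipy.spatial.transform import Rotation as R
from workcell import telemetry, grab_frame, job_done, cut_out, landmark_of, arm
def rot(q): return R.from_quat([q[1],q[2],q[3],q[0]])
def w(f,p): return rot(f["orientation"]).apply(p)+np.array(f["origin"])
def save(f,n): cv2.imwrite("pics/"+n,cv2.cvtColor(f["pixels"],cv2.COLOR_RGB2BGR))
def px(f,p):
    c=rot(f["orientation"]).inv().apply(np.array(p)-np.array(f["origin"]))
    s=c[:2]/c[2]; s=s*(1+f["k1"]*(s@s)); F=200/np.tan(np.radians(f["vfov"]/2))
    return np.array([f["cx"],f["cy"]])+F*s
E
python3 - <<'E'
from h import *
o=telemetry.get_obs(); print({k:np.round(v,3).tolist() for k,v in o.items()})
for n in("top","side"):
    f=grab_frame(n); save(f,n+"0.png"); print(n,f["origin"],f["orientation"])
    for t in("hinge","pivot","handle","bar_end","keeper","keeper_top","buffer_face","round","offcut","flap_disc"):
        for d in landmark_of(f,t)[:3]: p=w(f,d["centre"]); print(t,round(d["conf"],2),p.round(3),px(f,p).round())
E
```

```text
{'time_s': 0.0, 'joint_pos': [-1.307, 0.309, 1.635, -0.0, 1.2, -0.07], 'dq': [-0.0, 0.001, -0.0, -0.0, 0.001, -0.001], 'joint_torque': [0.001, -41.525, -27.667, 0.0, 0.01, 0.0], 'tcp_pos': [0.205, -0.59, 0.23], 'eef_rot': [-0.001, 0.986, 0.166, -0.0], 'force': [-0.079, -0.332, -0.171], 'torque': [-0.014, 0.003, -0.061], 'gripper_force': 0.0, 'grip_width': 0.085}
top [ 0.23865197 -0.22532024  1.57014678] [-0.07748748  0.71991814 -0.68548573  0.07630781]
hinge 0.58 [ 0.577 -0.204  0.182] [320. 200.]
pivot 0.84 [ 0.605 -0.161  0.186] [307. 190.]
pivot 0.39 [0.613 0.113 0.002] [233. 198.]
bar_end 0.8 [0.708 0.011 0.177] [256. 158.]
keeper_top 0.92 [ 0.273 -0.31   0.174] [349. 297.]
keeper_top 0.69 [0.456 0.014 0.176] [249. 234.]
keeper_top 0.65 [ 0.382 -0.489  0.174] [407. 265.]
buffer_face 0.95 [ 0.472 -0.024  0.127] [263. 232.]
buffer_face 0.74 [ 0.275 -0.357  0.13 ] [363. 298.]
buffer_face 0.59 [ 0.39  -0.534  0.13 ] [418. 264.]
round 0.42 [0.616 0.112 0.   ] [234. 197.]
offcut 0.65 [ 0.554 -0.066 -0.002] [281. 216.]
offcut 0.55 [0.706 0.011 0.18 ] [256. 159.]
offcut 0.2 [ 0.602 -0.163  0.187] [307. 191.]
flap_disc 0.6 [ 0.506 -0.295  0.004] [344. 232.]
flap_disc 0.45 [ 0.671 -0.033  0.225] [267. 165.]
side [-0.05268844  0.70510482  0.78279882] [ 0.14706599 -0.24507722  0.83021128 -0.47860003]
hinge 0.91 [ 0.577 -0.204  0.182] [309. 186.]
pivot 0.81 [ 0.606 -0.165  0.182] [293. 188.]
pivot 0.5 [0.615 0.115 0.002] [232. 288.]
handle 0.61 [ 0.675 -0.035  0.222] [245. 188.]
handle 0.21 [ 0.558 -0.069 -0.001] [290. 260.]
bar_end 0.84 [0.706 0.007 0.183] [228. 204.]
keeper_top 0.89 [ 0.384 -0.484  0.175] [406. 168.]
keeper_top 0.67 [0.454 0.017 0.167] [300. 239.]
buffer_face 0.71 [ 0.39  -0.533  0.13 ] [409. 174.]
buffer_face 0.68 [0.452 0.016 0.169] [301. 239.]
round 0.87 [0.617 0.115 0.003] [232. 288.]
offcut 0.75 [ 0.558 -0.068 -0.   ] [289. 260.]
flap_disc 0.79 [ 0.51  -0.295 -0.001] [343. 228.]
```

View pics/top0.png

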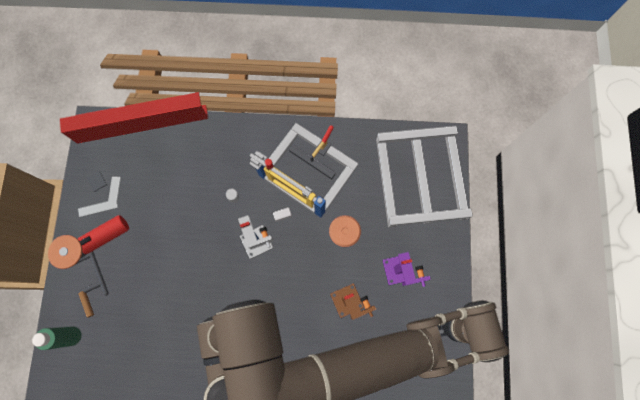

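View pics/side0.png

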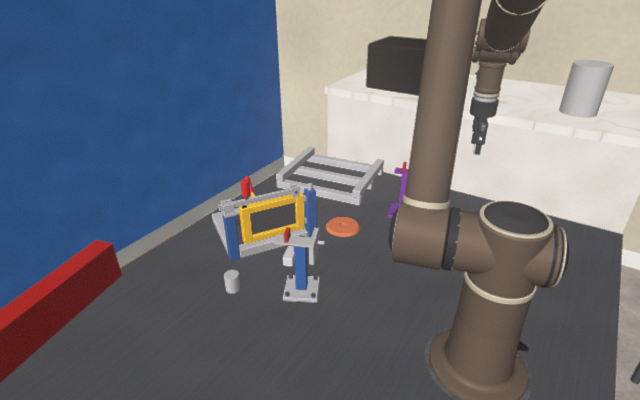

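The top view shows the gate (yellow, 290,185), the red handle (268,163), the blue hinge post (320,205) and the grey/blue hold-back post (255,238). The brown (350,300) and purple (405,268) ones are look-alikes. The side view agrees: handle (246,187), blue keeper (300,265).

```bash
cat >> h.py <<'E'
from scipy.optimize import least_squares
def redc(f,c,r=12):
    h=cv2.cvtColor(f["pixels"],cv2.COLOR_RGB2HSV).astype(int)
    m=((h[...,0]<6)|(h[...,0]>172))&(h[...,1]>150)&(h[...,2]>60)
    y,x=np.nonzero(m); k=np.hypot(x-c[0],y-c[1])<r; return np.array([x[k].mean(),y[k].mean()]),k.sum()
def tri(fs,us,p0): return least_squares(lambda p:np.concatenate([px(f,p)-u for f,u in zip(fs,us)]),p0)
H=np.array([.577,-.204])
def pose(p,yaw,tilt=0):
    # tool: z down, y at azimuth yaw(deg); tilt about world axis along radial plane normal
    a=np.radians(yaw); y=np.array([np.cos(a),np.sin(a),0]); z=np.array([0,0,-1.]); x=np.cross(y,z)
    r=R.from_matrix(np.c_[x,y,z]); n=np.array([np.cos(a),np.sin(a),0])
    return np.array(p,float),R.from_rotvec(n*np.radians(tilt))*r
def gp(g,b,hz,az0,dr=0,dz=0,off=.019,H=H):
    # TCP pose for gate deg g, bar rad b ; hz = grip height; lifting = rotation about -tangent = +yaw axis (az-90)
    az=np.radians(az0+g); u=np.array([np.cos(az),np.sin(az),0])
    v=np.array([.145+dr,hz-off-.18]); c,s=np.cos(b),np.sin(b); v=np.array([c*v[0]-s*v[1],s*v[0]+c*v[1]])
    return pose(np.r_[H,0]+u*(.05+v[0])+np.array([0,0,.18+v[1]+dz]),az0+g-90,np.degrees(b))
def rel(P,o=None):
    o=o or telemetry.get_obs(); q=rot(o["eef_rot"]); 
    return np.r_[np.degrees((q.inv()*P[1]).as_rotvec()),100*q.inv().apply(P[0]-o["tcp_pos"])].round(2)
E
python3 - <<'E'
from h import *
a=grab_frame("top");b=grab_frame("side")
ua,na=redc(a,(268,163));ub,nb=redc(b,(246,187),14);print(ua,na,ub,nb)
s=tri([a,b],[ua,ub],[.675,-.035,.22]);p=s.x;print(p,s.fun)
d=p[:2]-H;print(np.hypot(*d),np.degrees(np.arctan2(d[1],d[0])))
for dz in(.1,.0):print(rel(pose([.675,-.035,.203+dz],-31)))
T=gp(0,0,.222,59.2);print(T[0],T[1].as_matrix().round(2).tolist());T=gp(0,.18,.222,59.2);print(T[0],T[1].as_matrix().round(2).tolist())
E
```

```text
[268.60784314 163.58823529] 51 [245.93103448 186.85632184] 174
[ 0.67464047 -0.03754906  0.22634465] [ 0.16138411  0.28749104 -0.27441713 -0.07905536]
0.19297558336959916 59.60402574173444
[ -0.     0.   -39.88  62.63 -37.08  -7.17]
[ -0.     0.   -39.88  62.63 -37.08   2.83]
[ 0.67684836 -0.03650282  0.203     ] [[0.51, 0.86, 0.0], [0.86, -0.51, 0.0], [0.0, 0.0, -1.0]]
[ 0.67354039 -0.042052    0.22858769] [[0.5, 0.86, 0.09], [0.85, -0.51, 0.15], [0.18, 0.0, -0.98]]
```

Request:
carry_out --rows '[0, 0, -40, 62.6, -37.2, -7.5, 8.5, 0, 0, -40, 62.6, -37.2, -7.5, 8.5, 0, 0, -40, 62.6, -37.2, -7.5, 8.5, 0, 0, -40, 62.6, -37.2, -7.5, 8.5, 0, 0, -40, 62.6, -37.2, -7.5, 8.5, 0, 0, -40, 62.6, -37.2, -7.5, 8.5, 0, 0, -40, 62.6, -37.2, -7.5, 8.5, 0, 0, -40, 62.6, -37.2, -7.5, 8.5, 0, 0, -40, 62.6, -37.2, -7.5, 8.5, 0, 0, -40, 62.6, -37.2, -7.5, 8.5]'

```text
time_s: 2.2
tcp_pos: [0.5266, -0.2086, 0.283]
eef_rot: [0.0, 0.87, 0.493, 0.0]
force: [0.9, -1.1, -0.7]
grip_width: 0.085
gripper_force: 0.0
```

```bash
python3 -c "
from h import *
print(rel(pose([.675,-.0365,.31],-30.6)))"
```

```text
[ 0.05  0.   -0.27 22.39  3.91 -2.69]
```

Request:
carry_out --rows '[0, 0, -0.3, 22.4, 3.9, -2.7, 8.5, 0, 0, -0.3, 22.4, 3.9, -2.7, 8.5, 0, 0, -0.3, 22.4, 3.9, -2.7, 8.5, 0, 0, -0.3, 22.4, 3.9, -2.7, 8.5, 0, 0, -0.3, 22.4, 3.9, -2.7, 8.5, 0, 0, -0.3, 22.4, 3.9, -2.7, 8.5, 0, 0, -0.3, 22.4, 3.9, -2.7, 8.5, 0, 0, -0.3, 22.4, 3.9, -2.7, 8.5]'

```text
time_s: 3.0
tcp_pos: [0.6731, -0.039, 0.3091]
eef_rot: [-0.0, 0.869, 0.495, -0.001]
force: [-0.2, -0.0, 0.2]
grip_width: 0.0849
gripper_force: 0.0
```

```bash
python3 -c "
from h import *
print(telemetry.get_obs()['tcp_pos'],rel(pose([.675,-.0365,.205],-30.6)))
f=grab_frame('top')
for t in('handle','bar_end'):
  for d in landmark_of(f,t)[:2]:print(t,d['conf'],w(f,d['centre']))
f=grab_frame('side');save(f,'s1.png')
for t in('handle','bar_end','hinge'):
  for d in landmark_of(f,t)[:2]:print(t,d['conf'],w(f,d['centre']))
"
```

```text
[ 0.67308864 -0.03902994  0.30906796] [-0.05  0.06 -0.02  0.33  0.04 10.41]
handle 0.8 [ 0.67379977 -0.03383742  0.22837663]
bar_end 0.79 [0.70810481 0.0123124  0.18129735]
handle 0.78 [ 0.67666266 -0.03871507  0.22101171]
bar_end 0.81 [0.70538296 0.00740244 0.18075418]
bar_end 0.52 [0.45436508 0.01857403 0.16901242]
hinge 0.87 [ 0.57596703 -0.20349952  0.17901865]
```

Request:
carry_out --rows '[0, 0, 0, 0.2, 0, 3, 8.5, 0, 0, 0, 0.2, 0, 6, 8.5, 0, 0, 0, 0.2, 0, 9, 8.5, 0, 0, 0, 0.2, 0, 10.4, 8.5, 0, 0, 0, 0.2, 0, 10.4, 6, 0, 0, 0, 0.2, 0, 10.4, 4, 0, 0, 0, 0.2, 0, 10.4, 3.5, 0, 0, 0, 0.2, 0, 10.4, 3.2, 0, 0, 0, 0.2, 0, 10.4, 3, 0, 0, 0, 0.2, 0, 10.4, 3]'

```text
time_s: 4.35
tcp_pos: [0.6753, -0.0364, 0.2063]
eef_rot: [0.0, 0.869, 0.496, 0.001]
force: [-0.1, 0.3, 1.1]
grip_width: 0.0299
gripper_force: 0.0
```

Request:
carry_out --rows '[0, 0, 0, 0, 0, 0, 2.8, 0, 0, 0, 0, 0, 0, 2.6, 0, 0, 0, 0, 0, 0, 2.4, 0, 0, 0, 0, 0, 0, 2.4]'

```text
time_s: 4.75
tcp_pos: [0.676, -0.0369, 0.206]
eef_rot: [0.001, 0.869, 0.496, 0.001]
force: [3.1, -1.9, 0.0]
grip_width: 0.0245
gripper_force: 1.9
```

Request:
carry_out --rows '[0, 0, 0, 0, 0.1, 0, 2, 0, 0, 0, 0, 0.1, 0, 1.5, 0, 0, 0, 0, 0.1, 0, 1.5]'

```text
time_s: 5.05
tcp_pos: [0.6761, -0.037, 0.2061]
eef_rot: [0.0, 0.869, 0.496, 0.0]
force: [1.7, -1.1, 3.2]
grip_width: 0.0226
gripper_force: 58.8
```

```bash
python3 -c "
from h import *
o=telemetry.get_obs();print(o['tcp_pos'],o['torque'])
z=o['tcp_pos'][2]+.019
d=o['tcp_pos'][:2]-H;print(np.hypot(*d),np.degrees(np.arctan2(d[1],d[0])))
P0=gp(0,0,z,59.4)
for b in(.05,.1,.15,.2,.25):
  P=gp(0,b,z,59.4); r=(P0[1].inv()*P[1]).as_rotvec(degrees=True).round(2); print(b,r,(100*P0[1].inv().apply(P[0]-P0[0])).round(2))
"
```

```text
[ 0.67606056 -0.03698884  0.20611317] [-0.15132956 -0.19146105  0.01435235]
0.19417961458330907 59.32623723950196
0.05 [0.   2.86 0.  ] [-0.15  0.   -0.72]
0.1 [0.   5.73 0.  ] [-0.33 -0.   -1.43]
0.15 [0.   8.59 0.  ] [-0.55  0.   -2.14]
0.2 [ 0.   11.46  0.  ] [-0.81 -0.   -2.83]
0.25 [ 0.   14.32 -0.  ] [-1.1  -0.   -3.51]
```

Request:
carry_out --rows '[0, 1.43, 0, -0.07, 0, -0.36, 1.5, 0, 2.86, 0, -0.15, 0, -0.72, 1.5, 0, 4.3, 0, -0.24, 0, -1.08, 1.5, 0, 5.73, 0, -0.33, 0, -1.43, 1.5, 0, 8.59, 0, -0.55, 0, -2.14, 1.5, 0, 11.46, 0, -0.81, 0, -2.83, 1.5, 0, 12.6, 0, -0.91, 0, -3.1, 1.5, 0, 12.6, 0, -0.91, 0, -3.1, 1.5]'

```text
time_s: 5.85
tcp_pos: [0.6709, -0.0445, 0.2373]
eef_rot: [-0.055, 0.864, 0.492, 0.096]
force: [2.5, 2.2, 0.2]
grip_width: 0.023
gripper_force: 59.3
```

```bash
python3 -c "
from h import *
o=telemetry.get_obs();print(o['tcp_pos'],o['torque'],rot(o['eef_rot']).as_matrix().round(3).tolist())
f=grab_frame('side');save(f,'s2.png')
P0=gp(0,.22,.225,59.4)
print(P0[0])
for g in(5,10,15,20,25,30,35,40):
  P=gp(g,.22,.225,59.4); r=(P0[1].inv()*P[1]).as_rotvec(degrees=True).round(2); print(g,r,(100*P0[1].inv().apply(P[0]-P0[0])).round(2))
"
```

```text
[ 0.67086861 -0.04451459  0.23730099] [ 0.23013897 -0.51579965  0.04147474] [[0.497, 0.86, 0.112], [0.839, -0.51, 0.19], [0.22, -0.001, -0.975]]
[ 0.67159576 -0.04404731  0.23701663]
5 [ 1.09  0.   -4.88] [-0.07 -1.62 -0.02]
10 [ 2.18  0.   -9.76] [-0.28 -3.23 -0.06]
15 [  3.27   0.   -14.64] [-0.62 -4.81 -0.14]
20 [  4.36   0.   -19.52] [-1.09 -6.36 -0.24]
25 [  5.46   0.   -24.4 ] [-1.7  -7.85 -0.38]
30 [  6.55   0.   -29.28] [-2.43 -9.29 -0.54]
35 [  7.64   0.   -34.16] [ -3.28 -10.66  -0.73]
40 [  8.73   0.   -39.04] [ -4.24 -11.94  -0.95]
```

View pics/s2.png

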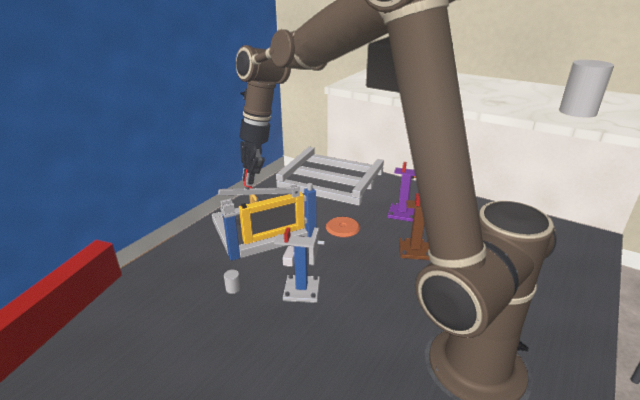

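The side view shows the bar raised clear of the bay catch, from (220,192) to (300,188), with the handle gripped at (247,178). Swinging now.

Request:
carry_out --rows '[0.5, 0, -2.4, -0.02, -0.81, 0, 1.5, 1.1, 0, -4.9, -0.07, -1.62, -0.02, 1.5, 2.2, 0, -9.8, -0.28, -3.23, -0.06, 1.5, 3.3, 0, -14.6, -0.62, -4.81, -0.14, 1.5, 4.4, 0, -19.5, -1.09, -6.36, -0.24, 1.5, 5.5, 0, -24.4, -1.7, -7.85, -0.38, 1.5, 6.5, 0, -29.3, -2.43, -9.29, -0.54, 1.5, 7.6, 0, -34.2, -3.28, -10.66, -0.73, 1.5, 8.7, 0, -39, -4.24, -11.94, -0.95, 1.5, 8.7, 0, -39, -4.24, -11.94, -0.95, 1.5]'

```text
time_s: 6.9
tcp_pos: [0.5438, -0.0196, 0.2364]
eef_rot: [-0.086, 0.642, 0.759, 0.071]
force: [-0.1, 5.9, 2.9]
grip_width: 0.0225
gripper_force: 59.7
```

```bash
cat >> h.py <<'E'
def st():
    o=telemetry.get_obs(); q=rot(o["eef_rot"]).as_matrix(); p=o["tcp_pos"]-.019*q[:,2]
    d=p[:2]-H; az=np.arctan2(d[1],d[0]); yy=np.degrees(np.arctan2(q[1,1],q[0,1]))+90
    F=np.array(o["force"]); u=np.array([np.cos(az),np.sin(az)]); t=np.array([-u[1],u[0]])
    print("t",o["time_s"],"grip",p.round(4),"r",np.hypot(*d).round(4),"az",np.degrees(az).round(2),"yaw",round(yy,2),"tilt",np.degrees(np.arcsin(q[2,0])).round(2),"Ftan",(F[:2]@t).round(2),"Frad",(F[:2]@u).round(2),"Fz",F[2].round(2),"tq",np.round(o["torque"],2),"w",o["grip_width"])
E
python3 -c "
from h import *
st()
f=grab_frame('top');save(f,'t3.png')
for n in('top','side'):
  f=grab_frame(n)
  for t in('keeper','keeper_top','buffer_face','bar_end'):
    for d in landmark_of(f,t)[:4]:
      p=w(f,d['centre'])
      if p[0]>.4 or t=='keeper':print(n,t,round(d['conf'],2),p.round(3),np.degrees(np.arctan2(*(p[:2]-H)[::-1])).round(1))
P0=gp(40,.22,.225,59.4)
for g in range(41,71,2):
  P=gp(g,.22,.225,59.4); r=(P0[1].inv()*P[1]).as_rotvec(degrees=True).round(2); print(g-40,r,(100*P0[1].inv().apply(P[0]-P0[0])).round(2))
"
```

```text
t 6.9 grip [ 0.5446 -0.0238  0.255 ] r 0.1831 az 100.19 yaw 99.54 tilt 12.79 Ftan -0.92 Frad 5.8 Fz 2.85 tq [ 0.52 -0.41  0.  ] w 0.022527723237861643
top keeper 0.34 [0.457 0.014 0.175] 118.8
top keeper_top 0.43 [0.459 0.014 0.177] 118.5
top keeper_top 0.31 [0.617 0.113 0.001] 82.8
top buffer_face 0.74 [ 0.474 -0.03   0.128] 120.6
top bar_end 0.65 [0.539 0.042 0.222] 98.8
side keeper 0.74 [ 0.508 -0.298 -0.002] -126.3
side keeper 0.26 [ 0.575 -0.203  0.179] 155.7
side keeper_top 0.94 [0.454 0.016 0.167] 119.2
side keeper_top 0.74 [0.537 0.038 0.221] 99.3
side buffer_face 0.75 [ 0.466 -0.025  0.127] 121.8
side bar_end 0.71 [0.535 0.035 0.223] 100.0
1 [ 0.22  0.   -0.98] [-0.   -0.32 -0.  ]
3 [ 0.65  0.   -2.93] [-0.02 -0.97 -0.01]
5 [ 1.09 -0.   -4.88] [-0.07 -1.62 -0.02]
7 [ 1.53  0.   -6.83] [-0.14 -2.26 -0.03]
9 [ 1.96 -0.   -8.78] [-0.22 -2.91 -0.05]
11 [  2.4   -0.   -10.73] [-0.33 -3.55 -0.07]
13 [  2.84   0.   -12.69] [-0.46 -4.18 -0.1 ]
15 [  3.27   0.   -14.64] [-0.62 -4.81 -0.14]
17 [  3.71  -0.   -16.59] [-0.79 -5.43 -0.18]
19 [  4.15   0.   -18.54] [-0.99 -6.05 -0.22]
21 [  4.58   0.   -20.49] [-1.2  -6.66 -0.27]
23 [  5.02  -0.   -22.45] [-1.44 -7.26 -0.32]
25 [  5.46   0.   -24.4 ] [-1.7  -7.85 -0.38]
27 [  5.89   0.   -26.35] [-1.98 -8.44 -0.44]
29 [  6.33   0.   -28.3 ] [-2.27 -9.01 -0.51]
```

View pics/t3.png

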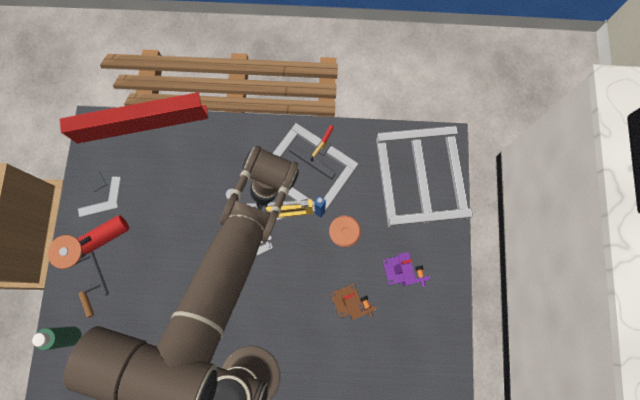

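Request:
carry_out --rows '[0.3, 0, -1.5, 0.05, -0.5, 0, 1.5, 0.65, 0, -2.9, 0.06, -0.97, -0.01, 1.5, 1.1, 0, -4.9, 0, -1.62, -0.02, 1.5, 1.53, 0, -6.8, -0.06, -2.26, -0.03, 1.5, 1.96, 0, -8.8, -0.14, -2.91, -0.05, 1.5, 2.2, 0, -9.8, -0.2, -3.23, -0.06, 1.5, 2.4, 0, -10.7, -0.25, -3.55, -0.07, 1.5, 2.4, 0, -10.7, -0.25, -3.55, -0.07, 1.5]'

```text
time_s: 8.25
tcp_pos: [0.51, -0.0286, 0.2366]
eef_rot: [-0.092, 0.567, 0.816, 0.063]
force: [-1.6, 5.7, 3.1]
grip_width: 0.0227
gripper_force: 59.7
```

```bash
python3 -c "
from h import *
st()"
```

```text
t 8.25 grip [ 0.5115 -0.0325  0.2552] r 0.1835 az 110.9 yaw 110.44 tilt 12.79 Ftan -0.5 Frad 5.92 Fz 3.08 tq [ 0.72 -0.22  0.03] w 0.02271030724369835
```

Request:
carry_out --rows '[0.1, 0, -0.5, 0, -0.16, 0, 1.5, 0.2, 0, -1, 0, -0.32, 0, 1.5, 0.3, 0, -1.5, -0.01, -0.48, 0, 1.5, 0.4, 0, -2, -0.02, -0.64, 0, 1.5, 0.4, 0, -2, -0.02, -0.64, 0, 1.5]'

```text
time_s: 8.75
tcp_pos: [0.504, -0.0309, 0.2366]
eef_rot: [-0.093, 0.552, 0.826, 0.061]
force: [-3.2, 5.7, 3.7]
grip_width: 0.0229
gripper_force: 59.7
```

```bash
python3 -c "
from h import *
st()"
```

```text
t 8.75 grip [ 0.5056 -0.0348  0.2551] r 0.1837 az 112.86 yaw 112.46 tilt 12.83 Ftan 0.72 Frad 6.47 Fz 3.74 tq [ 0.74 -0.13  0.04] w 0.022863257841885788
```

Request:
carry_out --rows '[0.1, 0, -0.5, 0, -0.16, 0, 1.5, 0.2, 0, -1, 0, -0.32, 0, 1.5, 0.3, 0, -1.5, -0.01, -0.48, 0, 1.5, 0.3, 0, -1.5, -0.01, -0.48, 0, 1.5]'

```text
time_s: 9.15
tcp_pos: [0.501, -0.0324, 0.237]
eef_rot: [-0.093, 0.542, 0.833, 0.062]
force: [0.5, 7.2, 3.1]
grip_width: 0.0227
gripper_force: 59.5
```

```bash
python3 -c "
from h import *
st()"
```

```text
t 9.15 grip [ 0.5026 -0.0362  0.2555] r 0.1835 az 113.91 yaw 113.89 tilt 12.81 Ftan -3.33 Frad 6.38 Fz 3.07 tq [ 0.88 -0.38 -0.28] w 0.022690019697072655
```

Request:
carry_out --rows '[0.05, 0, -0.2, 0, -0.08, 0, 1.5, 0.1, 0, -0.4, 0, -0.16, 0, 1.5, 0.15, 0, -0.6, 0, -0.24, 0, 1.5, 0.2, 0, -0.8, 0, -0.32, 0, 1.5, 0.2, 0, -0.8, 0, -0.32, 0, 1.5]'

```text
time_s: 9.65
tcp_pos: [0.4995, -0.0332, 0.2372]
eef_rot: [-0.092, 0.536, 0.837, 0.062]
force: [2.9, 8.6, 1.9]
grip_width: 0.0226
gripper_force: 59.5
```

```bash
python3 -c "
from h import *
st()"
```

```text
t 9.65 grip [ 0.5012 -0.037   0.2558] r 0.1834 az 114.42 yaw 114.63 tilt 12.78 Ftan -6.2 Frad 6.58 Fz 1.88 tq [ 1.13 -0.61 -0.58] w 0.022622058213420296
```

Request:
carry_out --rows '[0, 0, 0, 0, -0.1, 0, 1.5, 0, 0, 0, 0, -0.2, 0, 1.5, 0, 0, 0, 0, -0.3, 0, 1.5, 0, 0, 0, 0, -0.35, 0, 1.5, 0, 0, 0, 0, -0.35, 0, 1.5]'

```text
time_s: 10.15
tcp_pos: [0.4984, -0.0339, 0.2377]
eef_rot: [-0.091, 0.536, 0.837, 0.064]
force: [9.9, 11.0, 1.2]
grip_width: 0.0226
gripper_force: 59.9
```

```bash
cat >> h.py <<'E'
def mom():
    o=telemetry.get_obs(); F=np.array(o["force"]); m=np.cross(np.array(o["tcp_pos"])-np.r_[H,0],F)[2]+o["torque"][2]; print("keeper N",(-m/.205).round(2),"handle eq",(-m/.195).round(2))
E
python3 -c "
from h import *
st();mom()"
```

```text
t 10.15 grip [ 0.4999 -0.0378  0.2562] r 0.1832 az 114.88 yaw 114.64 tilt 12.73 Ftan -13.61 Frad 5.77 Fz 1.22 tq [ 1.4  -1.   -0.44] w 0.02258931421420529
keeper N 14.6 handle eq 15.35
```

```bash
python3 -c "
from h import *
P0=gp(0,.22,.225,0)
for b in(.19,.16,.13,.1,.07,.04,.02,0,-.01):
  P=gp(0,b,.225,0); r=(P0[1].inv()*P[1]).as_rotvec(degrees=True).round(2); print(b,r,(100*P0[1].inv().apply(P[0]-P0[0])).round(2))
"
```

```text
0.19 [ 0.   -1.72 -0.  ] [0.07 0.   0.44]
0.16 [ 0.   -3.44 -0.  ] [0.13 0.   0.87]
0.13 [ 0.   -5.16  0.  ] [0.17 0.   1.31]
0.1 [ 0.   -6.88 -0.  ] [0.21 0.   1.75]
0.07 [-0.   -8.59  0.  ] [0.23 0.   2.2 ]
0.04 [ -0.   -10.31  -0.  ] [0.23 0.   2.64]
0.02 [ -0.   -11.46  -0.  ] [0.23 0.   2.93]
0 [  0.   -12.61   0.  ] [0.22 0.   3.23]
-0.01 [ -0.   -13.18   0.  ] [0.21 0.   3.37]
```

Request:
carry_out --rows '[0, -0.86, 0, 0.03, 0, 0.22, 1.5, 0, -1.72, 0, 0.07, 0, 0.44, 1.5, 0, -2.6, 0, 0.1, 0, 0.65, 1.5, 0, -3.44, 0, 0.13, 0, 0.87, 1.5, 0, -4.3, 0, 0.15, 0, 1.09, 1.5, 0, -5.16, 0, 0.17, 0, 1.31, 1.5, 0, -5.16, 0, 0.17, 0, 1.31, 1.5]'

```text
time_s: 10.85
tcp_pos: [0.4963, -0.0297, 0.2249]
eef_rot: [-0.053, 0.538, 0.84, 0.039]
force: [9.9, 10.8, 0.8]
grip_width: 0.0229
gripper_force: 59.9
```

```bash
python3 -c "
from h import *
st();mom()"
```

```text
t 10.85 grip [ 0.4972 -0.0321  0.2438] r 0.1896 az 114.91 yaw 114.69 tilt 7.52 Ftan -13.54 Frad 5.63 Fz 0.81 tq [ 1.29 -0.89 -0.3 ] w 0.022859761821264226
keeper N 14.14 handle eq 14.86
```

Steady at about 14 N; continue down, half way first.

Request:
carry_out --rows '[0, -0.86, 0, 0.02, 0, 0.22, 1.5, 0, -1.72, 0, 0.05, 0, 0.44, 1.5, 0, -2.6, 0, 0.07, 0, 0.66, 1.5, 0, -3.44, 0, 0.08, 0, 0.88, 1.5, 0, -4.3, 0, 0.08, 0, 1.1, 1.5, 0, -4.3, 0, 0.08, 0, 1.1, 1.5]'

```text
time_s: 11.45
tcp_pos: [0.495, -0.027, 0.2141]
eef_rot: [-0.022, 0.539, 0.842, 0.02]
force: [9.6, 12.4, 0.6]
grip_width: 0.023
gripper_force: 60.2
```

```bash
python3 -c "
from h import *
st();mom()"
```

```text
t 11.45 grip [ 0.4953 -0.0281  0.2331] r 0.1939 az 114.92 yaw 114.71 tilt 3.31 Ftan -13.97 Frad 7.21 Fz 0.64 tq [ 1.58 -0.69 -0.13] w 0.022960410316834268
keeper N 13.94 handle eq 14.65
```

Request:
carry_out --rows '[0, -0.8, 0, 0, 0, 0.2, 1.5, 0, -1.6, 0, 0, 0, 0.4, 1.5, 0, -2.4, 0, -0.01, 0, 0.6, 1.5, 0, -3.2, 0, -0.02, 0, 0.8, 1.5, 0, -3.2, 0, -0.02, 0, 0.84, 1.5, 0, -3.2, 0, -0.02, 0, 0.84, 1.5]'

```text
time_s: 12.05
tcp_pos: [0.4944, -0.0256, 0.2061]
eef_rot: [0.0, 0.54, 0.842, 0.005]
force: [7.0, 16.9, 3.4]
grip_width: 0.0227
gripper_force: 60.8
```

```bash
python3 -c "
from h import *
st();mom()
f=grab_frame('side');cv2.imwrite('pics/s4.png',cv2.resize(f['pixels'][130:310,180:420,::-1],None,fx=3,fy=3,interpolation=2))"
```

```text
t 12.05 grip [ 0.4942 -0.0257  0.2251] r 0.1966 az 114.9 yaw 114.69 tilt 0.31 Ftan -13.43 Frad 12.38 Fz 3.38 tq [ 2.23 -0.32 -0.04] w 0.022721214653099175
keeper N 13.07 handle eq 13.74
```

View pics/s4.png

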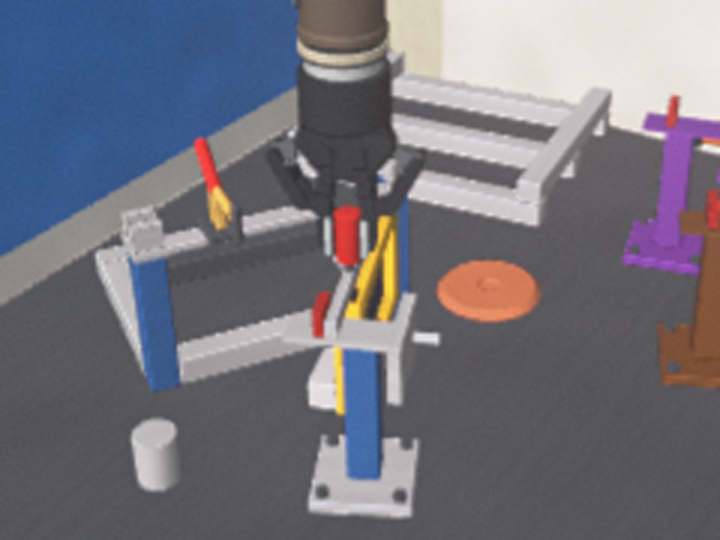

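Request:
carry_out --rows '[0, 0, 0, 0.05, 0.05, 0, 1.5, 0, 0, 0, 0.1, 0.1, 0, 1.5, 0, 0, 0, 0.15, 0.15, 0, 1.5, 0, 0, 0, 0.2, 0.2, 0, 1.5, 0, 0, 0, 0.2, 0.25, 0, 1.5, 0, 0, 0, 0.2, 0.25, 0, 1.5]'

```text
time_s: 12.7
tcp_pos: [0.4955, -0.0251, 0.2061]
eef_rot: [0.001, 0.54, 0.842, 0.003]
force: [4.8, 11.5, 2.5]
grip_width: 0.0228
gripper_force: 60.2
```

```bash
python3 -c "
from h import *
st();mom()"
```

```text
t 12.7 grip [ 0.4954 -0.0251  0.2251] r 0.1966 az 114.53 yaw 114.66 tilt 0.1 Ftan -9.19 Frad 8.48 Fz 2.46 tq [ 1.41 -0.22 -0.21] w 0.02277531670985903
keeper N 9.84 handle eq 10.34
```

Request:
carry_out --rows '[0, 0, 0, 0.05, 0.1, 0, 1.5, 0, 0, 0, 0.1, 0.2, 0, 1.5, 0, 0, 0, 0.15, 0.25, 0, 1.5, 0, 0, 0, 0.2, 0.3, 0, 1.5, 0, 0, 0, 0.2, 0.3, 0, 1.5]'

```text
time_s: 13.2
tcp_pos: [0.4964, -0.0246, 0.206]
eef_rot: [0.002, 0.54, 0.842, 0.001]
force: [2.0, 3.3, 5.1]
grip_width: 0.0227
gripper_force: 60.1
```

```bash
python3 -c "
from h import *
st();mom()"
```

```text
t 13.2 grip [ 0.4963 -0.0246  0.225 ] r 0.1967 az 114.21 yaw 114.68 tilt -0.11 Ftan -3.17 Frad 2.21 Fz 5.09 tq [ 0.5  -0.06 -0.46] w 0.022689719216526877
keeper N 5.26 handle eq 5.53
```

Request:
carry_out --rows '[0, 0, 0, 0, 0, 0, 2.3, 0, 0, 0, 0, 0, 0, 2.5, 0, 0, 0, 0, 0, 0, 2.8, 0, 0, 0, 0, 0, 0, 3.2, 0, 0, 0, 0, 0, 0, 4, 0, 0, 0, 0, 0, 0, 6, 0, 0, 0, 0, 0, 0, 6, 0, 0, 0, 0, 0, 0, 6]'

```text
time_s: 14.0
tcp_pos: [0.4955, -0.0246, 0.2048]
eef_rot: [0.001, 0.539, 0.842, -0.0]
force: [-0.5, -0.1, 0.4]
grip_width: 0.0598
gripper_force: 0.0
```

```bash
python3 -c "
from h import *
st();mom()"
```

```text
t 14.0 grip [ 0.4955 -0.0246  0.2238] r 0.197 az 114.44 yaw 114.75 tilt -0.07 Ftan 0.5 Frad 0.16 Fz 0.37 tq [0.02 0.04 0.03] w 0.059750640632928606
keeper N -0.61 handle eq -0.64
```

Request:
carry_out --rows '[0, 0, 0, 0, 0, -1, 6, 0, 0, 0, 0, 0, -3, 6, 0, 0, 0, 0, 0, -6, 6, 0, 0, 0, 0, 0, -10, 6, 0, 0, 0, 0, 0, -14, 6, 0, 0, 0, 0, 0, -14, 6]'

```text
time_s: 14.6
tcp_pos: [0.4992, -0.025, 0.3531]
eef_rot: [0.007, 0.539, 0.842, 0.003]
force: [0.3, -0.6, 0.3]
grip_width: 0.0598
gripper_force: 0.0
```

```bash
python3 -c "
from h import *
st()
f=grab_frame('side');cv2.imwrite('pics/s5.png',cv2.resize(f['pixels'][130:310,180:420,::-1],None,fx=3,fy=3,interpolation=2))
g=grab_frame('top')
for f in(f,g):
  for t in('handle','bar_end','round','offcut','flap_disc'):
    for d in landmark_of(f,t)[:1]:print(t,round(d['conf'],2),w(f,d['centre']).round(3))"
```

```text
t 14.6 grip [ 0.4989 -0.0249  0.3721] r 0.1953 az 113.55 yaw 114.75 tilt -0.52 Ftan -0.06 Frad -0.7 Fz 0.33 tq [ 0.02 -0.05  0.  ] w 0.059782832674594215
handle 0.88 [ 0.498 -0.024  0.223]
bar_end 0.68 [0.476 0.023 0.184]
round 0.64 [0.618 0.113 0.002]
offcut 0.66 [ 0.562 -0.068 -0.003]
flap_disc 0.85 [ 0.509 -0.296 -0.001]
bar_end 0.7 [0.478 0.026 0.18 ]
offcut 0.41 [ 0.559 -0.067  0.001]
flap_disc 0.85 [ 0.505 -0.294  0.003]
```

View pics/s5.png

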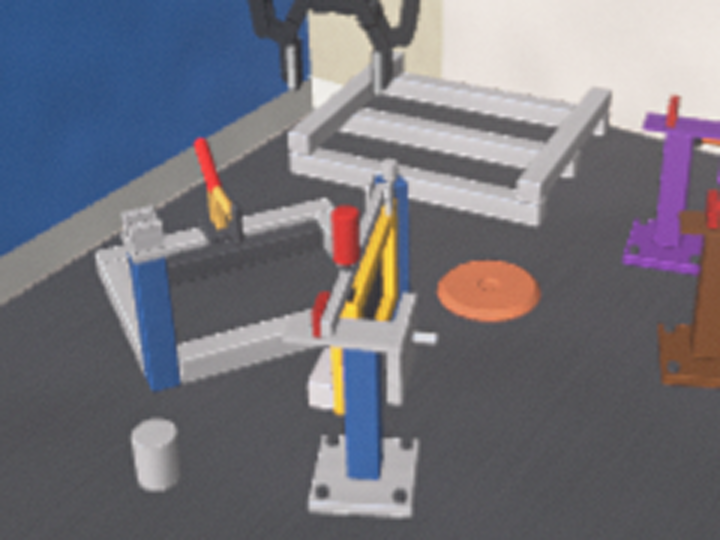

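The picture shows the bar down (330,300), resting behind the red tooth (320,315). The gripper is clear and the loose things are where they were.

```bash
python3 -c "
from h import *
print(job_done())"
```

```text
the job is handed in; nothing more can be done
None
```

The gate is parked at the blue hold-back post with the bar fully down behind the tooth. The push peaked at about 15 N by my estimate, the loose things are where they were, and the job was handed in at about 15 s.

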